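# Roll a shaft flat-up in V-blocks and close the keeper on it

### The job

Roll the dark shaft round in its two V-blocks, without taking it out of them, until its milled flat faces straight up; then swing the hinged keeper over so that it lies fully down on the flat, and let go. Leave the shaft seated in both vees where it was along its length, and do not disturb or knock over any of the other things on the desk.

Things in the scene. Friction and masses are not known exactly. Their poses are not given: they have to be found in the camera images.
- jig: grey base plate of the jig, fixed to the desk, 112 (x) x 200 (y) x 12 thick; origin: centre of its underside; z up, y along the shaft. Two V-blocks stand on it (see vblocks). A post 20 x 34 centred at x = 41, y = 78 rises to z = 106 and carries the keeper
- shaft: loose dark shaft, 28 diameter, about 0.35 kg. Origin on its axis; z along the axis to its flatted end (jig's y); x square out of the flat, so x must point up. Reaches z = -85 to +95; from z = 55 to 95 it has one bright flat, 20 wide, 10 from the axis; else round. Friction holds it at any roll angle. It can be gripped in the gap, lifted a few mm, turned about its axis and laid back, repeatedly
- vblocks: the two fixed steel V-blocks as one thing; origin: where the seated shaft's origin belongs, 85 above the desk over the jig's origin; z along the jig's y, y straight down, x the jig's x. Blocks 56 wide (x), at z = -54 to -30 and +30 to +54, tops 81 above the desk, 90-degree vees; the gap of 60 between them is free down to the base plate, for fingers to take the shaft from above
- keeper (a joint): angle of the hinged keeper, rad: 0 lies level on the upturned flat, 1.57 upright, 1.9 fully open, leaning back. A stiff hinge: it stays where it is left, even nearly shut; a push of 1 to 2 N at its end moves it. If the round of the shaft is up the keeper stops at about 0.09
- keeper_pin (a point): centre of the keeper's hinge pin, at x = 41, y = 76, z = 98 of the jig; the pin runs along the jig's y. The keeper's arm, 22 wide (y) and 6 thick, centred on the pin's height, points from the pin to the jig's -x when shut (across the flat), and upward when open
- keeper_end (a point): axis of the red grip bar, 12 diameter, 26 long along the jig's y, at the free end of the keeper's arm, 64 from the pin
- mug_of_tools: bystander: white mug with pens and tools standing in it, 229 high over all, mug 90 across and handle to 61 from the axis; origin: centre of the underside
- glue_bottle: bystander: yellow bottle with red cap, 54 across, 166 high, upright; origin: centre of the underside
- flux_bottle: bystander: small amber bottle with white cap, 31 across, 67 high, upright; origin: centre of the underside
- oil_bottle: bystander: small yellow needle-nosed bottle, 36 across, 98 high, upright; origin: centre of the underside
- side_cutters: bystander: red-handled side cutters lying flat, 79 x 111 x 12; origin: centre of the underside
- eraser: bystander: blue and white eraser lying flat, 34 x 44 x 12; origin: centre of the underside
- usb_stick: bystander: black USB stick lying flat, 42 x 47 x 9; origin: centre of the underside
- screwdriver_teal: bystander: teal-handled screwdriver lying flat, 57 x 135 x 20; origin: centre of the underside

How it is judged:
On the way:
1. the flat faces up (within about 17 degrees) with the shaft in the V-blocks and the keeper still open (angle between shaft's own x axis and vertical below 0.3 rad and distance between shaft and vblocks below 0.02 m and value of joint keeper above 0.5 rad), for 0.2 s.
At the end, for the whole second after the job is handed in: The flat faces up within 8 degrees, the keeper is down on it (joint below 0.06 rad), and the shaft lies at rest, seated in both vees: centre within 3 mm of the vee's axis, axis within 0.05 rad, moved along its length by less than about 14 mm (angle between shaft's own x axis and vertical below 0.14 rad and value of joint keeper below 0.06 rad and distance between shaft and vblocks below 0.015 m and x of shaft in the frame of vblocks between -0.003 and 0.003 m and y of shaft in the frame of vblocks above -0.003 m and angle between the z axis of shaft and the z axis of vblocks, either way round below 0.05 rad and linear speed of shaft below 0.02 m/s); the robot touches nothing.
It fails at once if the shaft is taken out of the V-blocks (its middle more than 40 mm from its seat) (distance between shaft and vblocks above 0.04 m).
It fails at once if the mug or a bottle is knocked over (tilted more than 0.4 rad) (angle between any of mug_of_tools, glue_bottle, flux_bottle, oil_bottle's own z axis and vertical above 0.4 rad).
It fails at once if a bystander is pushed more than 30 mm from its place (distance of any of mug_of_tools, glue_bottle, flux_bottle, oil_bottle, side_cutters, eraser, usb_stick, screwdriver_teal from where it was at the start of the episode above 0.03 m).
It also fails if it takes over 72 s, if anything falls off the work surface, if the arm or the gripper's body presses on something with over 40 N, if the wrist force passes 120 N, or if a joint passes its speed limit or range.

### The arm

A 7-joint arm with a two-finger parallel gripper is mounted at the origin on a cart in front of the work surface, level with it; the furniture and walls round the work are solid. World frame = base frame: x ahead of the robot, y to its left, z up, the work surface at z = 0. Lengths are in m, angles in rad, forces in N, time in s.
With the tool pointing down it reaches from about 0.425 to 0.925 m from the base axis. Payload 6.8 kg.
Tool frame: the origin (TCP) lies between the finger pads; the fingertips stand 22 mm ahead of it and the grasp point (between the pads) lies 3 mm ahead of it; y points along the fingers, x is the direction in which the jaws open and shut, and the axes are right-handed (so a half turn about y gives the same grasp; the last joint's range is limited). The gripper opens to 88 mm and grips with 3 to 60 N. Pads are 20 mm wide; open, the fingers measure 115 mm over their backs; the gripper's body (75 mm by 178 mm) begins 61 mm behind the grasp point.
Start: joints at [1.2, 0.477, 0.022, 1.555, -0.011, 1.109, -0.083], TCP at [0.175, -0.652, 0.209] pointing down, gripper open.
Joint ranges: [-2.96, 2.96], [-0.34, 2.1], [-1.41, 1.46], [0.24, 2.44], [-1.37, 4.51], [0.17, 1.92], [-2.96, 2.96]. Speed limits (rad/s): [2.39, 2.39, 3.14, 3.14, 3.14, 3.14, 3.14].

### API

Orientations are given as a rotation vector (axis times angle).
In Python, from station import manip gives the robot as it stands.
- The arm moves only by the tool servo_tool, never from a script. Its argument "plan" is a list of rows, each a list of 7 numbers: the shift along the tool's x, y, z in cm, then the turn, a rotation vector about the tool's x, y, z in degrees, then the finger opening in cm, from 0 to 8.78. In form: [[tx, ty, tz, ax, ay, az, fingers], ...]. A call has 1 to 20 rows; each row shifts and turns the commanded pose from where the row before left it, along the tool's axes as they then stand; what a row does not reach is not made up. A row lasts 1/10 s, in which the tool goes at most 50 mm and 8.59 degrees, less where a joint would pass 70% of its speed; a pose out of reach is approached as far as the arm can. A call with a gripper value outside its range is refused whole. The fingers move at their own pace and stop on an object; "newtons" is the grip in N (left out, the last holds). Time passes only in rows, so rows that do not move let the fingers close. It gives the time, the measured TCP pose, the force and the opening at its end, in the units of the state.
- manip.get_obs(): the state, without advancing time (a new reading comes with each control period).
- manip.snapshot(name): name is "scene" or "top" or "wrist"; returns (picture, depth): 420x560x3 uint8, red, green, blue; 420x560 float32, m along the optical axis (not along the pixel's ray), 0 where there is no reading.
- manip.camera_model(name): a dict with "mtx" (3x3 intrinsics, pixels), "distortion" ([k1, k2, p1, p2, k3] as OpenCV has them; the pictures are not rectified), "camera_from_world" (4x4, takes a point from world to camera coordinates). Camera axes: x right, y down, z forward; pixel columns grow to the right and rows downward; lengths in m; the calibration is good to about 2 mm. A picture is of the moment at which its call begins: read the wrist's pose just before it. camera_model takes no time and is no camera call; for the wrist camera it gives the pose at the moment of the call.
- manip.hand_in(): hands the job in, once; it reports no verdict.
Trained networks look in the newest picture that a camera, given by its name, has taken for a name from the list of things; names that differ only in an ending like _2 or _b are one class to them, and where a whole thing is asked for, a point or a joint stands for the part that bears it (a point fixed in the world has none). Each returns a list of dicts, best first, with "score" (0 to 1); they miss things now and then, are a little off and sometimes report something else, mostly with a low value. They report only what shows in the picture. A call takes as long as a camera call.
- manip.trace(name, camera): "mask" (420x560 bool, what is visible of it) and "rect" ([centre column, centre row, width, height] in pixels, round what is visible of it).
The state is a dict: "t": time; "qpos": joint angles; "joint_velocities": joint speeds; "joint_efforts": joint torques, N m; "tcp_pos": TCP position; "tool_rot": TCP orientation; "force": force on the tool from outside, world axes, zero at the start; "wrist_torque": the same for the moment, N m; "gripper_width": opening from 0.0 (shut) to 1.0 (fully open).
Only numpy, scipy, OpenCV 4.12 (cv2) and the standard library are available. Lean on these libraries where they do the work, as an engineer would, in place of code of your own. Each camera call takes 0.05 s, during which the arm holds its last target. There are 200 camera calls.

## Working session

There is one attempt and no reset: what is moved stays moved. The work goes in short steps, Python scripts to look and compute and a tool call to move; the robot and the scene stay as the last step left them, time stands still between calls to the robot, and variables do not carry over. Pictures are saved under pics/ and viewed, about 8 in all and at most 12, crops included, and the job is handed in when it is done.

Besides the shell and the picture viewer there is one more tool, called after "Request:" in YAML: its name, and indented under it one key for each argument. servo_tool: Moves the arm, as the interface text tells. Its arguments: {"type":"object","properties":{"plan":{"type":"array"},"newtons":{"type":"number"}},"required":["plan"]}

```bash
mkdir -p pics; ls
cat > h.py <<'E'
import numpy as np, cv2
from station import manip
from scipy.spatial.transform import Rotation as R
def shot(cam,fn=None):
    rgb,d=manip.snapshot(cam); m=manip.camera_model(cam)
    if fn: cv2.imwrite('pics/'+fn,rgb[:,:,::-1])
    return rgb,d,m
def pts(mask,d,m):
    v,u=np.nonzero(mask&(d>0))
    z=d[v,u]
    n=cv2.undistortPoints(np.stack([u,v],1).astype(np.float64)[:,None],np.array(m['mtx']),np.array(m['distortion']))[:,0]
    pc=np.c_[n*z[:,None],z,np.ones(len(z))]
    return (np.linalg.inv(m['camera_from_world'])@pc.T).T[:,:3]
def proj(P,m):
    T=np.array(m['camera_from_world'])
    return cv2.projectPoints(np.array(P,float).reshape(-1,1,3),cv2.Rodrigues(T[:3,:3])[0],T[:3,3],np.array(m['mtx']),np.array(m['distortion']))[0][:,0]
E
python3 - <<'E'
from h import *
np.set_printoptions(precision=4,suppress=True)
print(manip.get_obs())
names="jig shaft vblocks keeper mug_of_tools glue_bottle flux_bottle oil_bottle side_cutters eraser usb_stick screwdriver_teal".split()
for c in ("scene","top"):
    rgb,d,m=shot(c,c+'.png')
    np.savez(c+'.npz',rgb=rgb,d=d,**{k:np.array(v) for k,v in m.items()})
    print(c,"campos",np.linalg.inv(m['camera_from_world'])[:3,3])
    for n in names:
        r=manip.trace(n,c)
        if not r: print(n,None); continue
        r=r[0]; np.save(f'm_{c}_{n}.npy',r['mask'])
        P=pts(r['mask'],d,m)
        print(n,round(r['score'],2),np.round(r['rect']),np.median(P,0),np.percentile(P,2,0),np.percentile(P,98,0))
E
python3 -c "
import cv2,numpy as np
cv2.imwrite('pics/both.png',np.vstack([cv2.imread('pics/scene.png')[:, :],cv2.imread('pics/top.png')])[:, :]) if 0 else None"
```

```text
pics
{'t': 0.0, 'qpos': array([ 1.1999,  0.4778,  0.0224,  1.5564, -0.0115,  1.1093, -0.0831]), 'joint_velocities': array([-0.0003, -0.0004, -0.0008, -0.0021,  0.001 ,  0.0003, -0.002 ]), 'joint_efforts': array([  0.0001, -58.2865,   1.5341, -27.261 ,  -0.0544,   0.0171,
         0.0002]), 'tcp_pos': array([ 0.1751, -0.6512,  0.2083]), 'tool_rot': array([-1.3212,  1.0146, -1.012 ]), 'force': array([-0.5016,  0.4171, -0.3393]), 'wrist_torque': array([0.0042, 0.0191, 0.0491]), 'gripper_width': 1.000895595861105}
scene campos [0.1856 0.6917 0.5944]
jig 0.67 [308. 228.  48.  74.] [0.473  0.0211 0.0104] [ 0.4071 -0.1434  0.0015] [0.5411 0.0551 0.1583]
shaft 0.69 [305. 212.  14.  52.] [ 0.4738 -0.0156  0.0941] [ 0.4415 -0.1197  0.0737] [0.522  0.0411 0.0981]
vblocks 0.9 [305. 220.  23.  52.] [ 0.4812 -0.0116  0.051 ] [ 0.443  -0.1     0.0121] [0.5261 0.0073 0.0798]
keeper 0.65 [291. 208.   8.  28.] [0.4846 0.0387 0.1443] [0.4772 0.0207 0.104 ] [0.4964 0.0429 0.165 ]
mug_of_tools 0.92 [196. 233.  45. 109.] [0.6142 0.1863 0.0885] [0.5966 0.1428 0.0096] [0.6748 0.2391 0.2161]
glue_bottle 0.82
[... 1249 characters left out ...]
 [ 0.6603 -0.1825  0.1655]
flux_bottle 0.7 [393. 245.  17.  15.] [ 0.4636 -0.2968  0.0509] [ 0.449  -0.3131  0.0082] [ 0.4783 -0.2886  0.0693]
oil_bottle 0.64 [161. 234.  17.  14.] [0.4884 0.2684 0.048 ] [0.475  0.2596 0.0093] [0.504  0.283  0.0917]
side_cutters 0.86 [399. 193.  42.  22.] [ 0.5975 -0.3219  0.0096] [ 0.569  -0.3761 -0.0009] [ 0.6199 -0.2733  0.0138]
eraser 0.6 [157. 201.  14.  21.] [0.574  0.29   0.0112] [ 0.555   0.2802 -0.0017] [0.5963 0.3028 0.0151]
usb_stick 0.64 [394. 246.  16.  15.] [ 0.4636 -0.2971  0.0509] [ 0.449  -0.3135  0.0059] [ 0.4783 -0.2886  0.0693]
screwdriver_teal 0.47 [197. 170.  51.  40.] [0.6284 0.1717 0.0888] [0.5978 0.1293 0.0063] [0.6765 0.2298 0.2263]
```

View pics/scene.png

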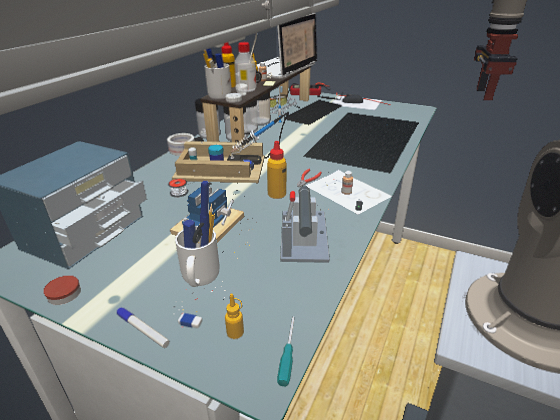

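View pics/top.png

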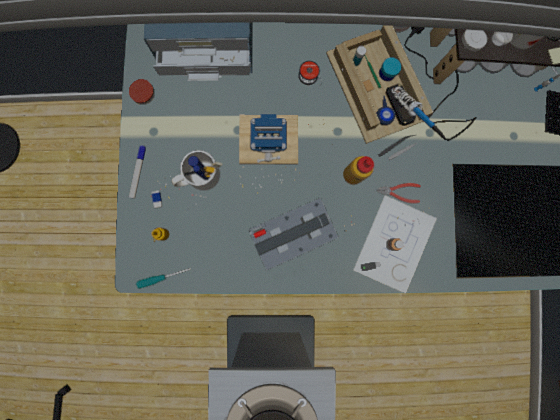

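Run:
```python
from h import *
np.set_printoptions(precision=4,suppress=True)
o=manip.get_obs(); print(R.from_rotvec(o['tool_rot']).as_matrix(), o['tcp_pos'])
print('wristcam',np.linalg.inv(manip.camera_model('wrist')['camera_from_world']))
for c in ("top","scene"):
    f=np.load(c+'.npz'); m={k:f[k] for k in('mtx','distortion','camera_from_world')}; d=f['d']
    for n in ('shaft','vblocks','jig'):
        P=pts(np.load(f'm_{c}_{n}.npy'),d,m)
        lo,hi={'shaft':(.085,.104),'vblocks':(.076,.084),'jig':(.006,.017)}[n]
        Q=P[(P[:,2]>lo)&(P[:,2]<hi)]
        (cx,cy),(w,h),a=cv2.minAreaRect(Q[:,:2].astype(np.float32)*1000)
        mu=np.median(Q,0); U,S,V=np.linalg.svd(Q[:,:2]-Q[:,:2].mean(0),full_matrices=False)
        print(c,n,len(Q),'rect',cx,cy,w,h,a,'pc dir',np.degrees(np.arctan2(V[0,1],V[0,0])),Q.mean(0))
```

```text
[[ 0.2597  0.      0.9657]
 [-0.9657 -0.      0.2597]
 [ 0.     -1.     -0.    ]] [ 0.1754 -0.6519  0.2093]
wristcam [[ 0.2606 -0.9233 -0.2822  0.2532]
 [-0.9655 -0.2493 -0.0759 -0.6301]
 [-0.0003  0.2923 -0.9563  0.384 ]
 [ 0.      0.      0.      1.    ]]
top shaft 915 rect 488.7564697265625 -46.089447021484375 27.680395126342773 180.13894653320312 24.080053329467773 pc dir 114.05850178826535 [ 0.4888 -0.0459  0.0961]
top vblocks 209 rect 491.245849609375 -54.27263259887695 55.66950988769531 107.701171875 25.405136108398438 pc dir -63.78029686635685 [ 0.492  -0.0588  0.0806]
top jig 2097 rect 492.1714172363281 -53.91291046142578 112.19818115234375 200.18601989746094 24.156763076782227 pc dir 122.96472265271015 [ 0.49   -0.0599  0.0119]
scene shaft 516 rect 484.432861328125 -42.53791809082031 26.881881713867188 179.71092224121094 23.77458381652832 pc dir 113.99359900011352 [ 0.4797 -0.0295  0.0937]
scene vblocks 139 rect 488.4910888671875 -52.101402282714844 54.6617546081543 111.36100769042969 23.91227912902832 pc dir 111.10035161106508 [ 0.4847 -0.0449  0.0785]
scene jig 985 rect 488.5320739746094 -50.80314636230469 111.81565856933594 200.3469696044922 24.159099578857422 pc dir 100.44815066867429 [ 0.4581 -0.02    0.0099]
```

Request:
servo_tool:
  plan:
    - [0,-4.5,0,0,0,0,8.78]
    - [0,-4.5,0,0,0,0,8.78]
    - [-3.11,0,2.88,0,0,0,8.78]
    - [-3.11,0,2.88,0,0,0,8.78]
    - [-3.11,0,2.88,0,0,0,8.78]
    - [-3.11,0,2.88,0,0,0,8.78]
    - [-3.11,0,2.88,0,0,0,8.78]
    - [-3.11,0,2.88,0,0,0,8.78]
    - [-3.11,0,2.88,0,0,0,8.78]
    - [-3.11,0,2.88,0,0,0,8.78]
    - [-3.11,0,2.88,0,0,0,8.78]
    - [-3.11,0,2.88,0,0,0,8.78]
    - [-3.11,0,2.88,0,0,0,8.78]
    - [-3.11,0,2.88,0,0,0,8.78]
    - [-3.11,0,2.88,0,0,0,8.78]
    - [-3.11,0,2.88,0,0,0,8.78]
    - [-3.11,0,2.88,0,0,0,8.78]
    - [-3.11,0,2.88,0,0,0,8.78]

```text
t: 3.1
tcp_pos: [0.4916, -0.0501, 0.2996]
tool_rot: [-1.322, 1.013, -1.014]
force: [0.7, -0.6, 0.4]
gripper_width: 0.997
```

Request:
servo_tool:
  plan:
    - [0,0,0,0,-8.25,0,8.78]
    - [0,0,0,0,-8.25,0,8.78]
    - [0,0,0,0,-8.25,0,8.78]
    - [0,0,0,0,-8.25,0,8.78]
    - [0,0,0,0,-8.25,0,8.78]
    - [0,0,0,0,-8.25,0,8.78]
    - [0,0,0,0,-8.25,0,8.78]
    - [0,0,0,0,-8.25,0,8.78]
    - [0,0,0,0,-8.25,0,8.78]
    - [0,0,0,0,-8.25,0,8.78]
    - [0,0,0,0,-8.25,0,8.78]
    - [0,0,0,0,-8.25,0,8.78]
    - [0,0,0,0,0,0,8.78]

```text
t: 4.4
tcp_pos: [0.491, -0.0517, 0.2993]
tool_rot: [-1.546, -0.33, 0.33]
force: [0.5, -0.6, -0.3]
gripper_width: 0.998
```

Run:
```python
from h import *
np.set_printoptions(precision=4,suppress=True)
o=manip.get_obs(); print(o['t'],o['qpos'],R.from_rotvec(o['tool_rot']).as_matrix(), o['tcp_pos'])
rgb,d,m=shot('wrist','w1.png')
np.savez('w1.npz',rgb=rgb,d=d,**{k:np.array(v) for k,v in m.items()})
for n in ('shaft','vblocks','keeper','keeper_end'):
    r=manip.trace(n,'wrist')
    if r:
        r=r[0]; np.save(f'm_w1_{n}.npy',r['mask']); P=pts(r['mask'],d,m)
        print(n,r['score'],np.round(r['rect']),np.median(P,0),np.percentile(P,2,0),np.percentile(P,98,0))
```

```text
4.4 [ 0.5586  0.1469 -0.6383  1.8264  0.0939  1.1983  0.3122] [[ 0.9127  0.0001 -0.4086]
 [ 0.4086 -0.0001  0.9127]
 [ 0.0001 -1.     -0.0001]] [ 0.491  -0.0517  0.2993]
shaft 0.75 [283. 175.  25. 146.] [ 0.4842 -0.0361  0.0962] [ 0.4477 -0.1233  0.0804] [0.5273 0.0352 0.0992]
keeper 0.77 [315. 125.  13.  25.] [0.4877 0.0295 0.1647] [0.4784 0.0165 0.0993] [0.5039 0.0426 0.167 ]
keeper_end 0.69 [315. 123.  16.  26.] [0.4877 0.03   0.1648] [0.4784 0.0174 0.0996] [0.5034 0.0419 0.167 ]
```

View pics/w1.png

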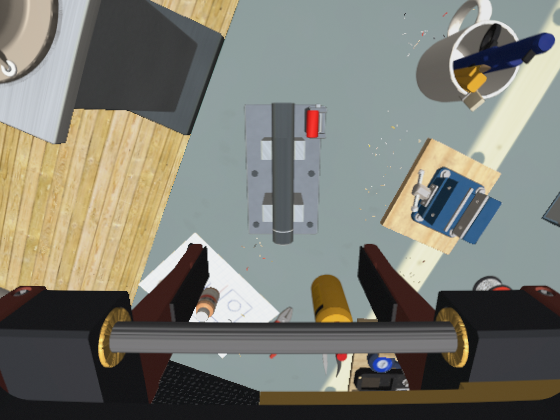

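Run:
```python
from h import *
np.set_printoptions(precision=2,suppress=True,linewidth=150)
ex=np.array([.9128,.4083,0]);ey=np.array([-.4083,.9128,0]);O=np.array([.4908,-.0515,0])
for c in('w1','scene'):
    f=np.load(c+'.npz'); m={k:f[k] for k in('mtx','distortion','camera_from_world')}
    P=pts(f['d']>0,f['d'],m)-O; L=np.c_[P@ex,P@ey,P[:,2]]*1000
    for a,b in((-20,20),(56,92)):
        s=(L[:,1]>a)&(L[:,1]<b)&(abs(L[:,0])<25)&(L[:,2]>60)&(L[:,2]<105)
        Q=L[s]; ang=np.degrees(np.arctan2(Q[:,0],Q[:,2]-85)); r=np.hypot(Q[:,0],Q[:,2]-85)
        print(c,a,b,len(Q),'x rng',np.percentile(Q[:,0],[1,99]))
        for k in range(-150,150,15):
            t=(ang>=k)&(ang<k+15)
            if t.sum()>2: print(k,t.sum(),round(float(np.median(r[t])),1),end=' | ')
        print()
im=cv2.imread('pics/scene.png')[170:275,265:345]
im2=cv2.imread('pics/w1.png')[90:200,235:335]
h=560
cv2.imwrite('pics/crop.png',np.hstack([cv2.resize(im,(int(80*h/105),h),interpolation=2),cv2.resize(im2,(370,h),interpolation=2)]))
```

```text
w1 -20 20 651 x rng [-13.34  12.39]
-75 43 14.0 | -60 55 13.8 | -45 72 13.5 | -30 78 13.6 | -15 93 13.3 | 0 79 13.2 | 15 78 13.0 | 30 66 13.2 | 45 51 13.0 | 60 35 13.2 | 
w1 56 92 696 x rng [-12.33  13.26]
-90 7 12.6 | -75 37 12.8 | -60 49 12.7 | -45 64 12.9 | -30 87 13.1 | -15 102 13.4 | 0 78 13.5 | 15 84 13.0 | 30 78 13.2 | 45 58 13.3 | 60 38 13.6 | 75 14 13.5 | 
scene -20 20 107 x rng [-15.09  11.24]
-90 3 15.1 | -75 8 14.5 | -60 13 13.5 | -45 11 13.1 | -30 9 12.1 | -15 18 11.9 | 0 8 11.9 | 15 9 12.1 | 30 10 11.4 | 45 9 11.1 | 60 6 11.7 | 75 3 11.4 | 
scene 56 92 116 x rng [-15.29  11.67]
-90 8 15.0 | -75 3 14.1 | -60 11 13.9 | -45 12 13.1 | -30 15 12.7 | -15 10 12.3 | 0 14 12.3 | 15 13 11.5 | 30 10 10.9 | 45 7 11.3 | 60 4 11.5 | 75 8 11.8 |
```

View pics/crop.png

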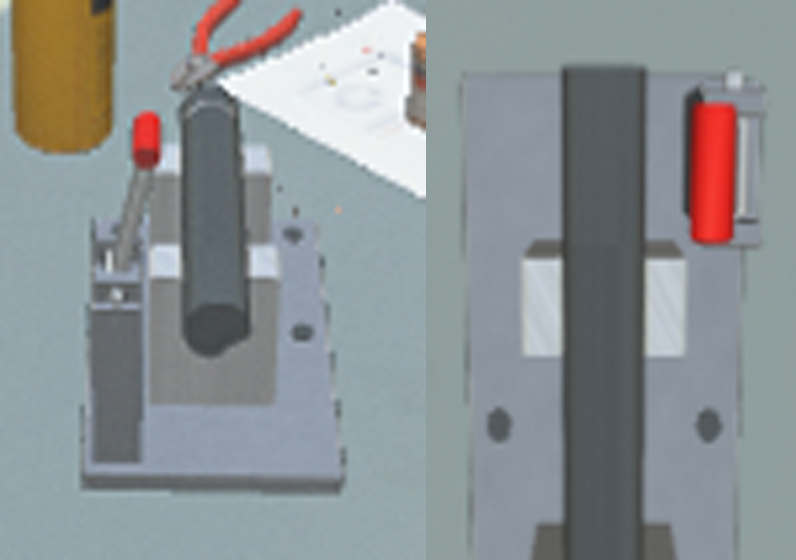

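Request:
servo_tool:
  plan:
    - [0,0,0,0,0,8.3,8]
    - [0,0,0,0,0,8.3,8]
    - [0,0,0,0,0,8.3,8]
    - [0,0,0,0,0,8.3,7]
    - [0,0,0,0,0,8.3,6]
    - [0,0,0,0,0,8.5,6]
    - [0,0,0,0,0,0,6]

```text
t: 5.35
tcp_pos: [0.4895, -0.0547, 0.2839]
tool_rot: [-1.612, 0.309, 0.952]
force: [-0.4, 0.5, 0.4]
gripper_width: 0.686
```

```bash
cat >> h.py <<'E'
ex=np.array([.9128,.4083,0]);ey=np.array([-.4083,.9128,0]);O=np.array([.4908,-.0515,0])
def st():
    o=manip.get_obs(); M=R.from_rotvec(o['tool_rot']).as_matrix(); J=np.c_[ex,ey,[0,0,1]]
    A=J.T@M
    # tilt phi about jig y: tool x=(cos,0,-sin) in jig
    print('t',o['t'],'q',np.round(o['qpos'],2),'jigTCP mm',np.round(J.T@(o['tcp_pos']-O)*1000,1),'phi',round(float(np.degrees(np.arctan2(-A[2,0],A[0,0]))),1),'z-axis',np.round(A[:,2],3),'F',np.round(J.T@o['force'],1),'w mm',round(o['gripper_width']*87.8,1))
E
python3 -c "
from h import *;st()"
```

```text
t 5.35 q [ 0.02  0.59 -0.26  1.45  0.27  1.91  0.16] jigTCP mm [ -2.5  -2.4 283.9] phi 45.8 z-axis [-0.     1.     0.012] F [-0.1  0.6  0.4] w mm 60.2
```

Request:
servo_tool:
  plan:
    - [0,0,0,0,0,-8.3,6]
    - [0,0,0,0,0,-8.3,6]
    - [0,0,0,0,0,-8.3,6]
    - [0,0,0,0,0,-8.3,6]
    - [0,0,0,0,0,-8.3,6]
    - [0,0,0,0,0,-8.5,6]
    - [0,0,0,0,0,-8.3,6]
    - [0,0,0,0,0,-8.3,6]
    - [0,0,0,0,0,-8.3,6]
    - [0,0,0,0,0,-8.3,6]
    - [0,0,0,0,0,-8.3,6]
    - [0,0,0,0,0,-8.5,6]
    - [0,0,0,0,0,0,6]

```text
t: 6.65
tcp_pos: [0.4858, -0.0444, 0.2839]
tool_rot: [-1.258, -0.883, -0.266]
force: [0.2, -0.5, -0.3]
gripper_width: 0.684
```

```bash
python3 -c "
from h import *;st()"
```

```text
t 6.65 q [ 0.42 -0.11 -0.08  2.35 -1.11  0.62  1.62] jigTCP mm [ -1.7   8.5 283.9] phi -44.6 z-axis [-0.024  0.999  0.04 ] F [-0.  -0.5 -0.3] w mm 60.0
```

Request:
servo_tool:
  plan:
    - [-3.45,1.58,-0.34,-0.65,-0.15,0,6]
    - [-3.45,1.58,-0.34,-0.65,-0.15,0,6]
    - [-3.45,1.58,-0.34,-0.65,-0.15,0,6]
    - [-3.45,1.58,-0.34,-0.65,-0.15,0,6]
    - [0,0,0,0,0,0,6]
    - [0,0,0,0,0,0,6]

```text
t: 7.25
tcp_pos: [0.4667, -0.0647, 0.2112]
tool_rot: [-1.3, -0.869, -0.244]
force: [0.2, 0.6, -0.5]
gripper_width: 0.684
```

```bash
python3 -c "
from h import *;st()"
```

```text
t 7.25 q [ 0.91  0.02 -0.53  2.42 -1.31  0.54  1.94] jigTCP mm [-27.3  -2.2 211.2] phi -42.6 z-axis [-0.014  1.     0.012] F [ 0.4  0.5 -0.5] w mm 60.1
```

Request:
servo_tool:
  plan:
    - [0,0,0,0,0,5.9,6]
    - [0,0,0,0,0,5.9,6]
    - [0,0,0,-1,0.4,5.8,6]
    - [-1.45,2.3,-0.15,0,0,0,6]
    - [-1.45,2.3,-0.15,0,0,0,6]
    - [0,0,0,0,0,0,6]

```text
t: 7.85
tcp_pos: [0.4628, -0.0602, 0.1525]
tool_rot: [-1.369, -0.724, -0.076]
force: [0.4, 0.0, -0.6]
gripper_width: 0.682
```

```bash
python3 -c "
from h import *;st()"
```

```text
t 7.85 q [ 0.82  0.12 -0.59  2.37 -0.85  0.37  1.43] jigTCP mm [-29.1   3.5 152.5] phi -30.6 z-axis [-0.018  1.     0.022] F [ 0.4 -0.1 -0.6] w mm 59.9
```

Request:
servo_tool:
  plan:
    - [-0.93,0.5,-0.85,-1.6,0.25,0,6]
    - [0,1.7,0,0,0,0,6]
    - [0,1.7,0,0,0,0,6]
    - [0,1.7,0,0,0,0,6]
    - [0,1.7,0,0,0,0,6]
    - [0,0,0,0,0,0,6]

```text
t: 8.45
tcp_pos: [0.4938, -0.0564, 0.0915]
tool_rot: [-1.394, -0.726, -0.093]
force: [0.1, 0.9, 0.8]
gripper_width: 0.682
```

```bash
python3 -c "
from h import *;st()"
```

```text
t 8.45 q [ 0.66  0.29 -0.51  2.39 -1.28  0.17  1.86] jigTCP mm [ 0.7 -5.7 91.5] phi -30.9 z-axis [-0.  1.  0.] F [0.5 0.8 0.8] w mm 59.9
```

Request:
servo_tool:
  plan:
    - [0,0,0,0,0,5,6]
    - [-0.35,0.55,0,0,0,0,6]
    - [0,0,0,0,0,0,6]
    - [0,0,0,0,0,0,6]

```text
t: 8.85
tcp_pos: [0.4925, -0.0568, 0.0839]
tool_rot: [-1.405, -0.698, -0.061]
force: [-0.3, 0.2, 0.3]
gripper_width: 0.68
```

```bash
python3 -c "
from h import *;st()"
```

```text
t 8.85 q [ 0.52  0.28 -0.37  2.38 -1.16  0.19  1.72] jigTCP mm [-0.6 -5.6 83.9] phi -28.6 z-axis [-0.002  1.     0.002] F [-0.2  0.3  0.3] w mm 59.7
```

Request:
servo_tool:
  plan:
    - [0,0,0,0,0,0,2]
    - [0,0,0,0,0,0,2]
    - [0,0,0,0,0,0,2]
    - [0,0,0,0,0,0,2]
    - [0,0,0,0,0,0,2]
    - [0,0,0,0,0,0,2]
    - [0.12,-0.22,0,0,0,0,2]
    - [0.12,-0.22,0,0,0,0,2]
    - [0,0,0,0,0,0,2]
  newtons: 30

```text
t: 9.75
tcp_pos: [0.4923, -0.0571, 0.0881]
tool_rot: [-1.405, -0.697, -0.06]
force: [1.0, -0.0, 0.4]
gripper_width: 0.227
```

```bash
python3 -c "
from h import *;st()"
```

```text
t 9.75 q [ 0.49  0.27 -0.34  2.38 -1.13  0.21  1.69] jigTCP mm [-0.9 -5.7 88.1] phi -28.6 z-axis [-0.002  1.     0.002] F [ 0.9 -0.4  0.4] w mm 19.9
```

Run:
```python
from h import *
r1,d,m=shot('wrist')
r2,_,_=shot('scene')
h=560
a=cv2.resize(r1,(480,360)); b=cv2.resize(r2[130:290,220:380],(360,360),interpolation=2)
cv2.imwrite('pics/g1.png',np.hstack([a,b])[:,:800,::-1])
```

```text
(no output)
```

View pics/g1.png

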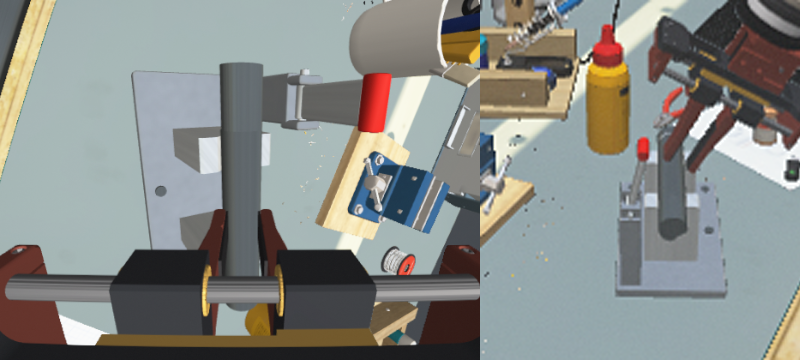

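Run:
```python
from h import *
np.set_printoptions(precision=1,suppress=True,linewidth=150)
st()
rgb,d,m=shot('wrist','g2.png')
P=pts(d>0,d,m)-O; L=np.c_[P@ex,P@ey,P[:,2]]*1000
for a in range(-90,100,10):
    Q=L[(L[:,1]>a)&(L[:,1]<a+10)&(abs(L[:,0])<22)&(L[:,2]>75)&(L[:,2]<115)]
    if len(Q)<20: continue
    # circle fit
    A=np.c_[2*Q[:,0],2*Q[:,2],np.ones(len(Q))]; s=np.linalg.lstsq(A,Q[:,0]**2+Q[:,2]**2,rcond=None)[0]
    print(a,len(Q),s[:2],np.sqrt(s[2]+s[0]**2+s[1]**2),'top',np.percentile(Q[:,2],98),'x',np.percentile(Q[:,0],[2,98]))
# where do the finger pads project
o=manip.get_obs();M=R.from_rotvec(o['tool_rot']).as_matrix()
for n,p in dict(tcp=[0,0,0],tipL=[-.01,.022,0],tipR=[.01,.022,0]).items(): print(n,proj(o['tcp_pos']+M@np.array(p),m))
cv2.imwrite('pics/g2c.png',cv2.resize(rgb[170:370,180:400],(770,700))[:600,:,::-1])
```

```text
t 9.85 q [ 0.5  0.3 -0.3  2.4 -1.1  0.2  1.7] jigTCP mm [-1.  -5.6 87.9] phi -28.6 z-axis [-0.  1.  0.] F [-0.1 -0.3  0.1] w mm 20.1
-90 46 [-0.3 84.6] 13.30168294425557 top 98.29924429726809 x [-13.7   6.4]
-80 221 [-0.9 85.9] 12.247135988758394 top 98.54390014460208 x [-13.4   4.5]
-60 35 [-0.1 84.2] 13.669736237152838 top 97.43429272530821 x [-14.    9.4]
-50 466 [-0.4 84.9] 13.17565562115978 top 98.5486784747309 x [-13.8   8.8]
-40 504 [-0.6 85.5] 12.767707934153881 top 98.7071281018205 x [-13.7   7.5]
-30 494 [-1. 86.] 12.230937034063164 top 98.72679399014858 x [-13.3   5.6]
-20 501 [-5.6 96.3] 6.416771071188177 top 100.25309272828196 x [-13.4   5. ]
-10 565 [ -7.6 100.6] 8.35225298610344 top 107.12538694229869 x [-17.7   4.8]
0 886 [ -7.2 100.2] 11.068332362310574 top 113.7429124376237 x [-21.4   8.1]
10 732 [-0.8 84.7] 13.474279567691463 top 98.66934353381023 x [-14.6   8.4]
20 802 [ 0.6 81.7] 16.297951816233834 top 98.71049228214471 x [-17.   10.5]
30 1094 [ 1.  79.6] 18.255385916335673 top 98.57341868053139 x [-21.2  21. ]
40 1152 [ 0.8 79.7] 18.206204208224143 top 98.71173152331947 x [-21.3  20.7]
50 986 [ 0.8 80.9] 17.109451141442293 top 98.82189232550274 x [-19.7  19.3]
60 912 [-0.8 85.2] 13.02573363378728 top 98.77154828096185 x [-14.3   8.4]
70 960 [-0.8 85.1] 13.060420034691937 top 98.75192239753693 x [-14.2   8.5]
80 1010 [-0.8 85.1] 13.121061611090102 top 98.84247313567332 x [-14.2   9.3]
90 742 [-0.8 85.1] 13.174723953596585 top 98.84752596048433 x [-14.3   8.7]
tcp [[283.1 253.4]]
tipL [[268.5 239.8]]
tipR [[297.5 239.8]]
```

View pics/g2c.png

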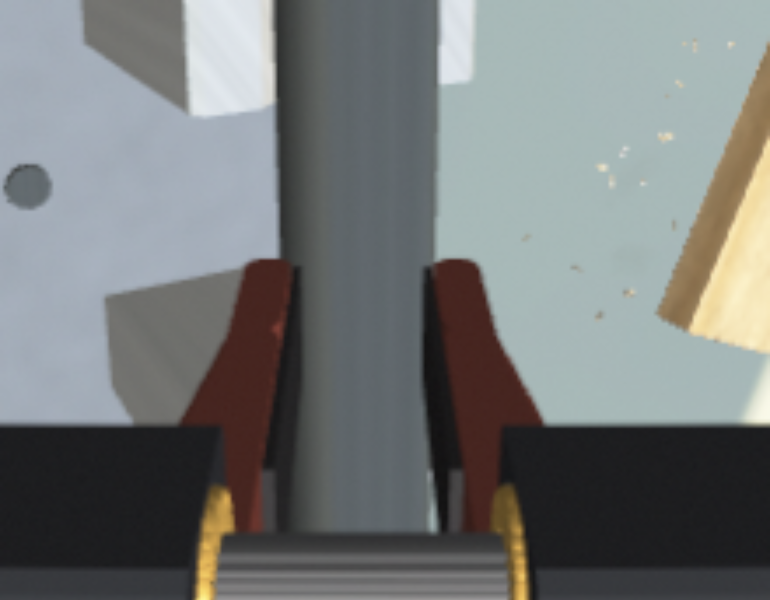

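Request:
servo_tool:
  plan:
    - [0,0,0,0,0,0,0]
    - [0,0,0,0,0,0,0]
    - [0,0,0,0,0,0,0]
  newtons: 40

```text
t: 10.2
tcp_pos: [0.492, -0.0571, 0.0876]
tool_rot: [-1.405, -0.696, -0.06]
force: [0.3, -0.2, -0.6]
gripper_width: 0.013
```

```bash
cat >> h.py <<'E'
def shaftfit():
    rgb,d,m=shot('wrist')
    P=pts(d>0,d,m)-O; L=np.c_[P@ex,P@ey,P[:,2]]*1000
    for a,b in((-80,-55),(-30,-20),(20,29),(57,90)):
        Q=L[(L[:,1]>a)&(L[:,1]<b)&(abs(L[:,0])<16)&(L[:,2]>82)&(L[:,2]<115)]
        if len(Q)<20: continue
        A=np.c_[2*Q[:,0],2*Q[:,2],np.ones(len(Q))]; s=np.linalg.lstsq(A,Q[:,0]**2+Q[:,2]**2,rcond=None)[0]
        print(a,len(Q),'axis',s[:2].round(1),'r',np.sqrt(s[2]+s[0]**2+s[1]**2).round(1),'top',np.percentile(Q[:,2],98).round(1))
E
python3 -c "
from h import *;st();shaftfit()"
```

```text
t 10.2 q [ 0.49  0.27 -0.34  2.38 -1.13  0.21  1.69] jigTCP mm [-1.2 -5.6 87.6] phi -28.6 z-axis [-0.001  1.     0.003] F [ 0.2 -0.3 -0.6] w mm 1.1
-80 72 axis [-5.7 96. ] r 1.9 top 98.4
-30 28 axis [-6.5 96.7] r 0.6 top 97.8
20 680 axis [-0.7 84.8] r 13.5 top 98.8
57 3138 axis [-0.8 85.2] r 13.0 top 98.8
```

Run:
```python
from h import *
rgb,d,m=shot('wrist')
r2,d2,m2=shot('scene')
a=cv2.resize(rgb[170:370,180:400],(440,400)); b=cv2.resize(r2[150:250,255:345],(360,400),interpolation=2)
cv2.imwrite('pics/g3.png',np.hstack([a,b])[:,:,::-1])
P=pts(d>0,d,m)-O; L=np.c_[P@ex,P@ey,P[:,2]]*1000
o=manip.get_obs();M=R.from_rotvec(o['tool_rot']).as_matrix()
T=(pts(d>0,d,m)-o['tcp_pos'])@M*1000
s=(abs(T[:,2])<14)&(abs(T[:,0])<40)&(T[:,1]>-70)&(T[:,1]<60)
for y in range(-60,50,6):
    q=T[s&(T[:,1]>=y)&(T[:,1]<y+6)]
    if len(q): print(y,len(q),'x',np.percentile(q[:,0],[2,25,50,75,98]).round(1),'z',np.percentile(q[:,2],[2,50,98]).round(1))
```

```text
-60 363 x [-10.9  -6.1   0.3   5.6  10.8] z [10.1 12.  12.6]
-54 363 x [-10.2  -4.6  -0.1   4.   10. ] z [-7.2 11.8 12.6]
-48 260 x [-9.5 -4.5 -0.1  4.7  9.3] z [ 7.4 11.9 12.6]
-42 196 x [-8.9 -5.  -0.3  4.7  8.7] z [10.2 11.9 12.6]
-36 215 x [-8.8 -4.2 -0.1  3.9  8.4] z [ 6.9 12.  12.6]
-30 177 x [-9.1 -4.8 -0.6  4.2  8.3] z [10.3 12.  12.7]
-24 149 x [-8.9 -5.  -0.1  4.3  8.6] z [10.3 12.  12.5]
-18 118 x [-8.5 -4.5 -0.   3.9  8.2] z [10.3 12.  12.6]
-12 225 x [-11.3  -7.7  -1.8   3.5   8.8] z [ 4.5 12.  13.9]
-6 267 x [-14.1 -12.7 -11.4  11.   12.4] z [-9.1  4.9 13.8]
0 21 x [-14.8 -14.1 -13.9  12.6  13. ] z [-13.3  -7.   13.8]
```

View pics/g3.png

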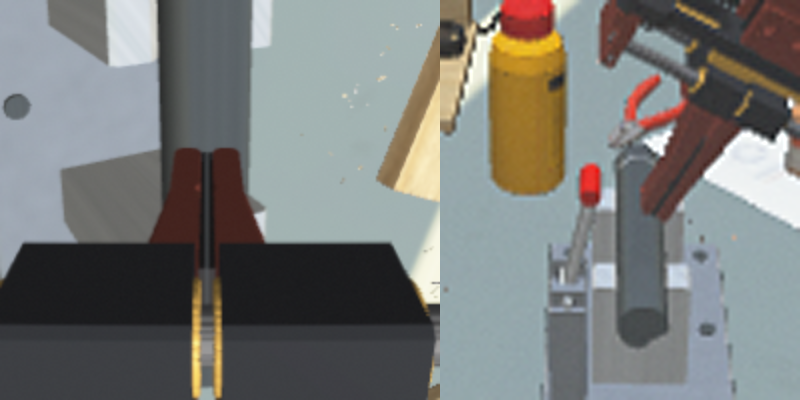

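Run:
```python
from h import *
np.set_printoptions(precision=1,suppress=True,linewidth=150)
rgb,d,m=shot('wrist'); o=manip.get_obs();M=R.from_rotvec(o['tool_rot']).as_matrix()
for c in (274,278,283,290):
  for r in range(232,296,6):
    k=np.zeros(d.shape,bool);k[r,c]=1
    if d[r,c]>0: print(c,r,rgb[r,c],((pts(k,d,m)[0]-o['tcp_pos'])@M*1000),d[r,c])
for p in ([0,.022,.01],[0,.022,-.01],[0,-.012,.012],[0,-.012,-.012],[0,-.03,.012]): print(p,proj(o['tcp_pos']+M@np.array(p),m))
f=np.load('w1.npz'); m1={k:f[k] for k in('mtx','distortion','camera_from_world')}; d1=f['d']
T=(pts(d1>0,d1,m1)-np.array([.491,-.0517,.2993]))@np.array([[.9127,0,-.4086],[.4086,0,.9127],[0,-1,0]])*1000
s=(abs(T[:,2])<14)&(abs(T[:,0])<70)&(T[:,1]>-70)&(T[:,1]<60)
for y in range(-60,60,6):
    q=T[s&(T[:,1]>=y)&(T[:,1]<y+6)]
    if len(q): print(y,len(q),'x',np.percentile(q[:,0],[2,25,50,75,98]),'z',np.percentile(q[:,2],[2,50,98]))
```

```text
274 232 [94 98 98] [ -5.2 -10.4  18.3] 0.17574273
274 238 [93 97 97] [-5.3 -9.2 14.2] 0.1780708
274 244 [68 36 31] [ -5.2 -14.1  12.5] 0.17391741
274 250 [67 36 32] [ -5.  -20.8  11.8] 0.16774566
274 256 [68 36 30] [ -4.8 -29.1  12.2] 0.15965232
274 262 [67 36 30] [ -4.6 -35.5  11.9] 0.15357073
274 268 [68 36 31] [ -4.4 -42.8  12.4] 0.14653702
274 274 [68 36 30] [ -4.3 -48.8  12.5] 0.1407056
274 280 [68 36 31] [ -4.1 -53.7  12.2] 0.13619097
274 286 [68 36 30] [ -4.  -58.   11.7] 0.13217622
274 292 [26 25 28] [ -2.8 -98.4  34. ] 0.08703773
278 232 [ 92  99 103] [ -2.9 -10.1  18.2] 0.17605199
278 238 [ 92  99 103] [-3.  -9.5 14.3] 0.17776802
278 244 [78 66 66] [ -3.  -10.   10.7] 0.1783178
278 250 [67 34 30] [ -2.8 -21.3  12. ] 0.16718134
278 256 [68 36 31] [ -2.7 -28.8  12. ] 0.16002838
278 262 [89 45 38] [ -2.6 -36.2  12.3] 0.15285131
278 268 [68 36 31] [ -2.5 -43.   12.5] 0.14631829
278 274 [68 35 31] [ -2.4 -48.1  12.1] 0.14157294
278 280 [67 35 30] [ -2.4 -53.4  12. ] 0.13645123
278 286 [68 36 32] [ -2.3 -58.7  12.1] 0.13142505
278 292 [72 38 32] [ -2.2 -63.   11.9] 0.12738976
283
[... 1119 characters left out ...]
] [[283.  226.3]]
[0, 0.022, -0.01] [[283.  253.1]]
[0, -0.012, 0.012] [[283.1 243.3]]
[0, -0.012, -0.012] [[283.1 280.4]]
[0, -0.03, 0.012] [[283.2 257.1]]
-60 751 x [-53.4 -44.2  43.9  45.2  54. ] z [-6.9 10.6 12.8]
-54 616 x [-52.7 -44.  -43.2  44.5  53.3] z [-8.5  9.5 12.7]
-48 561 x [-51.7 -43.8 -43.2  44.5  52.7] z [-8.1  8.9 12.5]
-42 484 x [-51.6 -43.8  43.8  44.5  52.4] z [-8.2  8.7 12.4]
-36 446 x [-51.5 -43.8  43.8  44.4  52.2] z [-7.9  9.5 12.5]
-30 391 x [-51.5 -43.7 -43.2  44.3  52.2] z [-8.6  9.  12.4]
-24 364 x [-51.4 -43.6  43.8  44.4  52.2] z [-8.4  8.9 12.5]
-18 277 x [-51.  -43.6 -43.2  44.2  51.8] z [-8.6  7.9 12.3]
-12 2 x [-43.9 -43.8 -43.7 -43.6 -43.5] z [5.2 7.1 8.9]
```

Request:
servo_tool:
  plan:
    - [0,-2.5,0,0,0,0,6.5]
    - [0,-2.5,0,0,0,0,6.5]
    - [0,0,0,0,0,6.8,6.5]
    - [0,0,0,0,0,6.8,6.5]
    - [1.16,0.83,0,0,0,0,6.5]
    - [0,0,0,0,0,0,6.5]
    - [0,0,0,0,0,0,6.5]

```text
t: 11.1
tcp_pos: [0.4822, -0.0543, 0.1267]
tool_rot: [-1.425, -0.608, 0.047]
force: [-0.8, 1.3, -0.3]
gripper_width: 0.601
```

```bash
sed -i "s/print('t',o\['t'\]/G=(J.T@(o['tcp_pos']-.032*M[:,1]-O)*1000).round(1); print('G',G,'t',o['t']/" h.py; cat > s.sh <<'E'
python3 -c "from h import *;st();$1"
E
bash s.sh
```

```text
G [-20.7   0.2 156.5] t 11.1 q [ 0.2   0.17 -0.07  2.3  -0.52  0.42  1.02] jigTCP mm [ -9.    1.  126.7] phi -21.4 z-axis [-0.013  1.     0.021] F [-0.2  1.5 -0.3] w mm 52.8
```

Request:
servo_tool:
  plan:
    - [-0.22,0,0,-1.4,0.25,4,6.5]
    - [-0.21,1,-0.52,0,0,0,6.5]
    - [0,1.6,0,0,0,0,6.5]
    - [0,1.6,0,0,0,0,6.5]
    - [0,1.6,0,0,0,0,6.5]
    - [0,1.6,0,0,0,0,6.5]
    - [0,0,0,0,0,0,6.5]
    - [0,0,0,0,0,0,6.5]

```text
t: 11.9
tcp_pos: [0.5003, -0.0529, 0.0551]
tool_rot: [-1.471, -0.555, 0.092]
force: [-0.1, -0.1, -0.1]
gripper_width: 0.738
```

```bash
bash s.sh
```

```text
G [-1.4 -5.1 85.6] t 11.9 q [ 0.14  0.34 -0.07  2.29 -0.44  0.28  0.91] jigTCP mm [ 8.1 -5.2 55.1] phi -17.3 z-axis [ 0.001  1.    -0.   ] F [-0.1 -0.1 -0.1] w mm 64.8
```

Request:
servo_tool:
  plan:
    - [0.05,0,0,0,0,0,1]
    - [0,0,0,0,0,0,1]
    - [0,0,0,0,0,0,1]
    - [0,0,0,0,0,0,1]
    - [0,0,0,0,0,0,1]
    - [0,0,0,0,0,0,1]
    - [0,0,0,0,0,0,1]
  newtons: 30

```text
t: 12.6
tcp_pos: [0.501, -0.0525, 0.0555]
tool_rot: [-1.471, -0.556, 0.092]
force: [-4.7, -1.5, 5.5]
gripper_width: 0.31
```

```bash
bash s.sh
```

```text
G [-0.7 -5.1 86.1] t 12.6 q [ 0.14  0.34 -0.07  2.28 -0.44  0.28  0.9 ] jigTCP mm [ 8.9 -5.1 55.5] phi -17.3 z-axis [ 0.     1.    -0.001] F [-4.9  0.6  5.5] w mm 27.2
```

Request:
servo_tool:
  plan:
    - [0.15,-0.48,0,0,0,0,1]
    - [0,0,0,0,0,0,1]
    - [-0.312,-0.015,0,0,0,5.6,1]
    - [-0.312,-0.015,0,0,0,5.6,1]
    - [-0.312,-0.015,0,0,0,5.6,1]
    - [-0.312,-0.015,0,0,0,5.6,1]
    - [-0.312,-0.015,0,0,0,5.6,1]
    - [-0.312,-0.015,0,0,0,5.6,1]
    - [-0.312,-0.015,0,0,0,5.6,1]
    - [-0.312,-0.015,0,0,0,5.6,1]
    - [-0.312,-0.015,0,0,0,5.6,1]
    - [-0.312,-0.015,0,0,0,5.6,1]
    - [0,0,0,0,0,0,1]

```text
t: 13.9
tcp_pos: [0.4763, -0.0619, 0.0636]
tool_rot: [-1.625, 0.205, 0.855]
force: [0.2, 0.5, -5.0]
gripper_width: 0.31
```

```bash
bash s.sh "shaftfit()"
```

```text
G [ 2.5 -3.4 88.6] t 13.9 q [-0.36  0.76  0.32  1.71  0.01  1.34  0.37] jigTCP mm [-17.5  -3.5  63.6] phi 38.7 z-axis [-0.004  1.    -0.   ] F [ 0.4  0.4 -5. ] w mm 27.2
-80 970 axis [ 1.5 88. ] r 13.5 top 101.9
-30 256 axis [ 1.3 87.8] r 13.6 top 101.6
20 987 axis [ 1.1 87.9] r 13.6 top 101.9
57 360 axis [ 1.5 88. ] r 13.1 top 101.6
```

Request:
servo_tool:
  plan:
    - [-0.312,-0.015,0,0,0,5.6,1]
    - [-0.312,-0.015,0,0,0,5.7,1]
    - [0,0,0,0,0,0,1]
    - [0.03,0.16,0,0,0,0,1]
    - [0.03,0.16,0,0,0,0,1]
    - [0,0,0,0,0,0,1]

```text
t: 14.55
tcp_pos: [0.4687, -0.0674, 0.0688]
tool_rot: [-1.623, 0.371, 0.997]
force: [0.6, 0.6, -3.9]
gripper_width: 0.312
```

```bash
bash s.sh "shaftfit()"
```

```text
G [-2.3 -5.5 89.4] t 14.55 q [-0.37  0.87  0.34  1.61  0.04  1.52  0.37] jigTCP mm [-26.7  -5.5  68.8] phi 49.8 z-axis [ 0.001  1.    -0.002] F [ 0.8  0.3 -3.9] w mm 27.4
-80 1008 axis [-2.4 88.3] r 13.4 top 102.0
-30 350 axis [-2.5 88. ] r 13.5 top 101.8
20 973 axis [-2.5 88.1] r 13.5 top 101.9
57 243 axis [-0.7 88.8] r 11.8 top 100.9
```

Request:
servo_tool:
  plan:
    - [0.18,0.04,0,0,0,0,1]
    - [0.18,0.04,0,0,0,0,1]
    - [0,0,0,0,0,0,1]
    - [0,0,0,0,0,0,1]

```text
t: 15.0
tcp_pos: [0.4708, -0.0662, 0.0653]
tool_rot: [-1.624, 0.372, 1.0]
force: [2.5, 1.5, 3.7]
gripper_width: 0.316
```

```bash
bash s.sh "shaftfit()"
python3 - <<'E'
from h import *
np.set_printoptions(precision=1,suppress=True)
rgb,d,m=shot('wrist','f1.png')
P=pts(d>0,d,m)-O; L=np.c_[P@ex,P@ey,P[:,2]]*1000
n=np.mean
for a,b in((57,90),(20,29),(-80,-58)):
    Q=L[(L[:,1]>a)&(L[:,1]<b)&(abs(L[:,0])<25)&(L[:,2]>60)&(L[:,2]<105)]
    x,z=Q[:,0]+.8,Q[:,2]-85; ang=np.degrees(np.arctan2(x,z)); r=np.hypot(x,z)
    print(a,[(k,int(t.sum()),round(float(np.median(r[t])),1)) for k in range(-180,120,10) for t in[(ang>=k)&(ang<k+10)] if t.sum()>8])
cv2.imwrite('pics/f1c.png',rgb[:,:,::-1])
E
```

```text
G [ 0.2 -5.3 86. ] t 15.0 q [-0.37  0.87  0.33  1.61  0.04  1.52  0.37] jigTCP mm [-24.2  -5.3  65.3] phi 49.9 z-axis [ 0.     1.    -0.002] F [2.9 0.3 3.7] w mm 27.7
-80 925 axis [ 0. 85.] r 13.2 top 98.4
-30 292 axis [-0.2 84.5] r 13.5 top 98.3
20 908 axis [-0. 85.] r 13.2 top 98.6
57 233 axis [ 3.3 88. ] r 9.0 top 97.9
57 [(20, 21, 13.3), (30, 32, 13.6), (40, 36, 13.5), (50, 44, 13.8), (60, 46, 13.8), (70, 39, 14.0)]
20 [(-30, 16, 13.3), (-20, 32, 13.2), (-10, 40, 13.3), (0, 58, 13.3), (10, 66, 13.4), (20, 82, 13.4), (30, 88, 13.5), (40, 97, 13.7), (50, 86, 13.8), (60, 90, 14.0), (70, 88, 14.0), (80, 83, 14.0), (90, 66, 14.3), (100, 59, 14.4), (110, 35, 14.3)]
-80 [(-30, 16, 13.1), (-20, 38, 13.1), (-10, 44, 13.1), (0, 54, 13.3), (10, 62, 13.3), (20, 60, 13.4), (30, 64, 13.6), (40, 62, 13.6), (50, 73, 13.8), (60, 63, 13.9), (70, 64, 14.0), (80, 65, 14.1), (90, 61, 14.3), (100, 55, 14.2), (110, 42, 14.4)]
```

View pics/f1c.png

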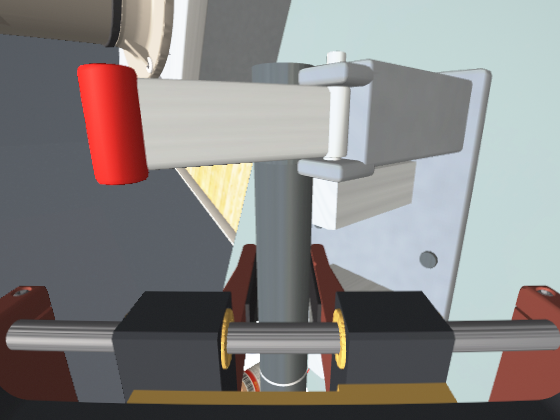

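Request:
servo_tool:
  plan:
    - [0,0,0,0,0,0,5.5]
    - [0,0,0,0,0,0,5.5]
    - [0,0,0,0,0,0,5.5]
    - [0,0,0,0,0,0,5.5]
    - [0.312,-0.015,0,0,0,-5.6,5.5]
    - [0.312,-0.015,0,0,0,-5.6,5.5]
    - [0.312,-0.015,0,0,0,-5.6,5.5]
    - [0.312,-0.015,0,0,0,-5.6,5.5]
    - [0.312,-0.015,0,0,0,-5.6,5.5]
    - [0.312,-0.015,0,0,0,-5.6,5.5]
    - [0.312,-0.015,0,0,0,-5.6,5.5]
    - [0.312,-0.015,0,0,0,-5.6,5.5]
    - [0.312,-0.015,0,0,0,-5.6,5.5]
    - [0.312,-0.015,0,0,0,-5.6,5.5]
    - [0.312,-0.015,0,0,0,-5.6,5.5]
    - [0.312,-0.015,0,0,0,-5.6,5.5]
    - [0,0,0,0,0,0,5.5]

```text
t: 16.8
tcp_pos: [0.498, -0.0555, 0.0541]
tool_rot: [-1.472, -0.549, 0.089]
force: [-0.9, -0.8, -0.2]
gripper_width: 0.625
```

```bash
bash s.sh "shaftfit()"
cat >> h.py <<'E'
def flat(cx=0,cz=85,save=None):
    rgb,d,m=shot('wrist',save)
    P=pts(d>0,d,m)-O; L=np.c_[P@ex,P@ey,P[:,2]]*1000
    for a,b in((57,64),(88,94),(57,94),(20,29)):
        Q=L[(L[:,1]>a)&(L[:,1]<b)&(abs(L[:,0])<25)&(L[:,2]>60)&(L[:,2]<105)]
        x,z=Q[:,0]-cx,Q[:,2]-cz; ang=np.degrees(np.arctan2(x,z)); r=np.hypot(x,z)
        print(a,b,[(k,int(t.sum()),round(float(np.median(r[t])),1)) for k in range(-180,120,10) for t in[(ang>=k)&(ang<k+10)] if t.sum()>8])
E
python3 -c "
from h import *
flat(save='f2.png')"
```

```text
G [-4.6 -6.6 84.7] t 16.8 q [ 0.14  0.34 -0.06  2.29 -0.46  0.28  0.92] jigTCP mm [ 4.9 -6.6 54.1] phi -17.2 z-axis [0.008 1.    0.   ] F [-1.1 -0.3 -0.2] w mm 54.9
-80 1093 axis [ 2.1 85.2] r 13.5 top 99.1
-30 402 axis [ 1.9 85.1] r 13.5 top 99.0
20 1014 axis [ 1.4 85.1] r 13.6 top 99.2
57 4611 axis [ 2.1 87.8] r 11.1 top 99.4
57 64 [(-130, 13, 12.4), (-120, 38, 11.2), (-110, 34, 9.9), (-100, 29, 9.3), (-90, 30, 8.9), (-80, 31, 8.9), (-70, 31, 8.9), (-60, 40, 9.6), (-50, 38, 10.5), (-40, 61, 11.7), (-30, 84, 13.0), (-20, 85, 13.3), (-10, 91, 13.3), (0, 91, 13.5), (10, 83, 13.7), (20, 69, 14.0), (30, 59, 14.3), (40, 39, 14.4), (50, 29, 14.7), (60, 12, 14.9)]
88 94 [(-120, 43, 11.6), (-110, 30, 10.2), (-100, 33, 9.4), (-90, 26, 8.9), (-80, 28, 8.9), (-70, 31, 9.1), (-60, 33, 9.6), (-50, 38, 10.3), (-40, 58, 11.5), (-30, 81, 13.0), (-20, 101, 13.3), (-10, 90, 13.4), (0, 92, 13.6), (10, 85, 14.0), (20, 74, 14.0), (30, 58, 14.2), (40, 41, 14.4), (50, 26, 14.6)]
57 94 [(-130, 57, 12.6), (-120, 224, 11.4), (-110, 178, 10.1), (-100, 181, 9.3), (-90, 152, 8.9), (-80, 152, 8.8), (-70, 166, 9.0), (-60, 195, 9.4), (-50, 220, 10.2), (-40, 305, 11.6), (-30, 490, 12.9), (-20, 529, 13.3), (-10, 538, 13.4), (0, 523, 13.5), (10, 465, 13.8), (20, 404, 14.0), (30, 346, 14.2), (40, 234, 14.4), (50, 148, 14.6), (60, 55, 14.8)]
20 29 [(-110, 14, 18.6), (-100, 15, 12.6), (-90, 23, 12.5), (-80, 43, 12.6), (-70, 47, 12.6), (-60, 62, 12.7), (-50, 75, 12.7), (-40, 85, 12.8), (-30, 92, 13.0), (-20, 89, 13.2), (-10, 94, 13.4), (0, 87, 13.6), (10, 83, 13.8), (20, 77, 14.0), (30, 59, 14.3), (40, 45, 14.5), (50, 25, 14.7), (60, 9, 15.0)]
```

```bash
cat >> h.py <<'E'
def flatfit(lo,hi,save=None,cx=0,cz=85):
    rgb,d,m=shot('wrist',save)
    P=pts(d>0,d,m)-O; L=np.c_[P@ex,P@ey,P[:,2]]*1000
    Q=L[(L[:,1]>57)&(L[:,1]<93)&(np.hypot(L[:,0]-cx,L[:,2]-cz)<22)]
    ang=np.degrees(np.arctan2(Q[:,0]-cx,Q[:,2]-cz))
    Q=Q[(ang>lo)&(ang<hi)]
    for _ in range(4):
        c=np.median(Q,0); V=np.linalg.svd(Q-Q.mean(0),full_matrices=False)[2][2]
        r=(Q-Q.mean(0))@V; Q=Q[abs(r)<max(.6,2*r.std())]
    V=V if V@(Q.mean(0)-[cx,Q.mean(0)[1],cz])>0 else -V
    print('flat normal angle from up (+ to +x):',np.degrees(np.arctan2(V[0],V[2])).round(1),'tilt y',V[1].round(3),'rms',r.std().round(2),len(Q),'dist',(V@(Q.mean(0)-[cx,Q.mean(0)[1],cz])).round(1))
E
python3 -c "
from h import *
flatfit(-110,-45,cx=1.5)"
```

```text
flat normal angle from up (+ to +x): -74.8 tilt y -0.004 rms 0.28 1246 dist 10.7
```

Request:
servo_tool:
  plan:
    - [0.44,0.14,0.1,0,-0.44,0,5.5]
    - [0,0,0,0,0,0,1]
    - [0,0,0,0,0,0,1]
    - [0,0,0,0,0,0,1]
    - [0,0,0,0,0,0,1]
    - [0,0,0,0,0,0,1]
    - [0,0,0,0,0,0,1]
    - [0,0,0,0,0,0,1]

```text
t: 17.75
tcp_pos: [0.5008, -0.0506, 0.0528]
tool_rot: [-1.471, -0.555, 0.104]
force: [-9.7, -5.3, 1.8]
gripper_width: 0.313
```

```bash
bash s.sh "shaftfit()"
```

```text
G [ 0.2 -3.3 83.5] t 17.75 q [ 0.12  0.34 -0.05  2.28 -0.45  0.28  0.91] jigTCP mm [ 9.5 -3.3 52.8] phi -16.9 z-axis [-0.006  1.    -0.001] F [-11.   -0.9   1.8] w mm 27.5
-80 742 axis [-0.1 84.6] r 13.6 top 98.7
-30 72 axis [-0.1 84.3] r 13.7 top 96.6
20 1011 axis [-0.5 84.6] r 13.6 top 98.8
57 4617 axis [ 0.3 87.5] r 11.0 top 99.0
```

Request:
servo_tool:
  plan:
    - [0.21,-0.67,0,0,0,0,1]
    - [0,0,0,0,0,0,1]
    - [-0.32,-0.016,0,0,0,5.75,1]
    - [-0.32,-0.016,0,0,0,5.75,1]
    - [-0.32,-0.016,0,0,0,5.75,1]
    - [-0.32,-0.016,0,0,0,5.75,1]
    - [-0.32,-0.016,0,0,0,5.75,1]
    - [-0.32,-0.016,0,0,0,5.75,1]
    - [-0.32,-0.016,0,0,0,5.75,1]
    - [-0.32,-0.016,0,0,0,5.75,1]
    - [-0.32,-0.016,0,0,0,5.75,1]
    - [-0.32,-0.016,0,0,0,5.75,1]
    - [-0.32,-0.016,0,0,0,5.75,1]
    - [-0.32,-0.016,0,0,0,5.75,1]
    - [-0.32,-0.016,0,0,0,5.75,1]
    - [0,0,0,0,0,0,1]

```text
t: 19.4
tcp_pos: [0.4716, -0.0632, 0.0736]
tool_rot: [-1.619, 0.483, 1.111]
force: [-4.0, 2.1, 1.4]
gripper_width: 0.312
```

```bash
bash s.sh "shaftfit()"
```

```text
G [ 4.8 -2.6 90.6] t 19.4 q [-0.39  0.96  0.36  1.53  0.05  1.65  0.38] jigTCP mm [-22.3  -2.9  73.6] phi 57.9 z-axis [-0.009  1.    -0.002] F [-2.8  3.6  1.4] w mm 27.4
-80 273 axis [ 7.6 94.3] r 10.8 top 105.3
-30 26 axis [ 6.5 99.7] r 5.4 top 105.1
20 351 axis [ 7.9 96. ] r 9.2 top 105.4
57 211 axis [ 7.4 98.2] r 6.2 top 104.2
```

Request:
servo_tool:
  plan:
    - [-0.25,0.4,0,0.5,0,0,1]
    - [0.23,0.15,0,0,0,0,1]
    - [0.23,0.15,0,0,0,0,1]
    - [0,0,0,0,0,0,1]
    - [0,0,0,0,0,0,1]

```text
t: 19.95
tcp_pos: [0.4679, -0.0666, 0.0696]
tool_rot: [-1.613, 0.483, 1.099]
force: [-0.7, -0.8, -4.2]
gripper_width: 0.314
```

```bash
bash s.sh "shaftfit()"
```

```text
G [-0.1 -4.5 86.9] t 19.95 q [-0.38  0.95  0.36  1.54  0.05  1.64  0.38] jigTCP mm [-27.   -4.5  69.6] phi 57.4 z-axis [0. 1. 0.] F [-0.9 -0.4 -4.2] w mm 27.6
-80 718 axis [ 1.9 87.7] r 13.5 top 101.5
-30 79 axis [ 1.9 87.4] r 13.5 top 101.1
20 886 axis [ 2.4 87.4] r 13.3 top 101.0
57 226 axis [ 5.7 88.1] r 10.1 top 97.6
```

Request:
servo_tool:
  plan:
    - [0.1,0.12,0,0,0,0,1]
    - [0.1,0.12,0,0,0,0,1]
    - [0,0,0,0,0,0,1]
    - [0,0,0,0,0,0,1]

```text
t: 20.4
tcp_pos: [0.4664, -0.0673, 0.0673]
tool_rot: [-1.612, 0.485, 1.101]
force: [-4.7, -0.7, 5.5]
gripper_width: 0.313
```

```bash
bash s.sh "shaftfit()"
```

```text
G [-1.7 -4.5 84.5] t 20.4 q [-0.38  0.96  0.36  1.54  0.05  1.63  0.38] jigTCP mm [-28.7  -4.4  67.3] phi 57.6 z-axis [0.001 1.    0.001] F [-4.5  1.3  5.5] w mm 27.5
-80 694 axis [ 0.2 84.7] r 13.4 top 98.3
-30 77 axis [ 0.3 84.8] r 13.4 top 98.6
20 909 axis [ 1.1 85.6] r 13.2 top 99.0
57 172 axis [ 5.2 88.9] r 8.0 top 96.2
```

Request:
servo_tool:
  plan:
    - [0,0,0,0,0,0,5.5]
    - [0,0,0,0,0,0,5.5]
    - [0,0,0,0,0,0,5.5]
    - [0,0,0,0,0,0,5.5]
    - [0.32,-0.016,0,0,0,-5.75,5.5]
    - [0.32,-0.016,0,0,0,-5.75,5.5]
    - [0.32,-0.016,0,0,0,-5.75,5.5]
    - [0.32,-0.016,0,0,0,-5.75,5.5]
    - [0.32,-0.016,0,0,0,-5.75,5.5]
    - [0.32,-0.016,0,0,0,-5.75,5.5]
    - [0.32,-0.016,0,0,0,-5.75,5.5]
    - [0.32,-0.016,0,0,0,-5.75,5.5]
    - [0.32,-0.016,0,0,0,-5.75,5.5]
    - [0.32,-0.016,0,0,0,-5.75,5.5]
    - [0,0,0,0,0,0,5.5]

```text
t: 21.95
tcp_pos: [0.4891, -0.0575, 0.0523]
tool_rot: [-1.545, -0.327, 0.326]
force: [-0.6, 0.5, -0.1]
gripper_width: 0.623
```

```bash
bash s.sh "flatfit(-30,30,save='f3.png')"
```

```text
G [-4.  -4.9 84.3] t 21.95 q [-0.21  0.41  0.24  2.13 -0.17  0.62  0.57] jigTCP mm [-4.  -4.8 52.3] phi -0.1 z-axis [0.004 1.    0.001] F [-0.3  0.6 -0.1] w mm 54.7
flat normal angle from up (+ to +x): -4.8 tilt y -0.001 rms 0.51 2092 dist 9.5
```

```bash
bash s.sh "shaftfit();flatfit(-42,34);flatfit(-35,25);flat()"
```

```text
G [-2.4 -4.6 84.3] t 22.0 q [-0.21  0.41  0.24  2.12 -0.17  0.62  0.57] jigTCP mm [-2.4 -4.6 52.3] phi 0.0 z-axis [0.002 1.    0.001] F [-0.9  0.7 -0. ] w mm 55.0
-80 891 axis [ 1.5 84.6] r 13.6 top 98.8
-30 184 axis [ 1.3 84.1] r 13.7 top 97.4
20 1023 axis [ 0.9 84.6] r 13.6 top 98.8
57 4975 axis [ 1.4 80.5] r 15.3 top 95.9
flat normal angle from up (+ to +x): -4.8 tilt y 0.0 rms 0.51 2753 dist 9.3
flat normal angle from up (+ to +x): -4.2 tilt y -0.001 rms 0.49 2053 dist 9.3
57 64 [(-80, 24, 13.7), (-70, 35, 13.6), (-60, 50, 13.3), (-50, 100, 12.3), (-40, 79, 10.9), (-30, 73, 10.1), (-20, 59, 9.6), (-10, 68, 9.6), (0, 60, 9.7), (10, 69, 10.0), (20, 85, 11.0), (30, 92, 12.1), (40, 62, 12.9), (50, 47, 13.0), (60, 35, 13.1), (70, 17, 13.3)]
88 94 [(-80, 19, 13.9), (-70, 38, 13.7), (-60, 56, 13.5), (-50, 112, 12.4), (-40, 83, 11.1), (-30, 77, 10.2), (-20, 68, 9.6), (-10, 67, 9.2), (0, 64, 9.5), (10, 75, 10.1), (20, 88, 11.0), (30, 101, 12.2), (40, 60, 12.9), (50, 55, 13.0), (60, 29, 13.1), (70, 22, 13.2)]
57 94 [(-90, 29, 13.9), (-80, 106, 13.8), (-70, 223, 13.6), (-60, 318, 13.3), (-50, 600, 12.3), (-40, 472, 11.0), (-30, 416, 10.1), (-20, 373, 9.6), (-10, 386, 9.5), (0, 351, 9.6), (10, 415, 10.1), (20, 493, 10.9), (30, 546, 12.1), (40, 357, 12.9), (50, 275, 13.0), (60, 196, 13.1), (70, 100, 13.2), (80, 31, 13.3)]
20 29 [(-110, 11, 21.0), (-90, 9, 14.3), (-80, 22, 14.0), (-70, 38, 13.9), (-60, 54, 13.8), (-50, 60, 13.5), (-40, 76, 13.4), (-30, 89, 13.3), (-20, 84, 13.1), (-10, 104, 13.2), (0, 83, 13.1), (10, 87, 13.0), (20, 86, 12.9), (30, 72, 13.1), (40, 54, 13.1), (50, 47, 13.0), (60, 33, 13.2), (70, 20, 13.3)]
```

Request:
servo_tool:
  plan:
    - [0.25,0,0,0,0,0,1]
    - [0,0,0,0,0,0,1]
    - [0,0,0,0,0,0,1]
    - [0,0,0,0,0,0,1]
    - [0,0,0,0,0,0,1]
    - [0,0,0,0,0,0,1]
    - [0,-0.5,0,0,0,0,1]
    - [0,0,0,0,0,0,1]
    - [-0.25,0,0,0,0,4.6,1]
    - [0,0,0,0,0,0,1]
    - [0,0.25,0,0,0,0,1]
    - [0,0.25,0,0,0,0,1]
    - [0,0,0,0,0,0,1]

```text
t: 23.5
tcp_pos: [0.4907, -0.0565, 0.0524]
tool_rot: [-1.56, -0.269, 0.391]
force: [-3.4, 0.1, 5.9]
gripper_width: 0.312
```

```bash
bash s.sh "shaftfit();flatfit(-38,38)"
```

```text
G [ 0.4 -4.6 84.3] t 23.5 q [-0.25  0.45  0.27  2.07 -0.13  0.71  0.52] jigTCP mm [-2.1 -4.5 52.4] phi 4.5 z-axis [0.001 1.    0.001] F [-3.1  1.5  5.9] w mm 27.4
-80 839 axis [ 0.8 85.3] r 13.6 top 99.4
-30 143 axis [ 0.7 85.1] r 13.7 top 97.6
20 1028 axis [ 0.4 85.4] r 13.7 top 99.7
57 5055 axis [ 0.8 81.4] r 15.3 top 96.6
flat normal angle from up (+ to +x): -0.8 tilt y 0.001 rms 0.5 3091 dist 10.4
```

Request:
servo_tool:
  plan:
    - [0,0,0,0,0,0,5.5]
    - [0,0,0,0,0,0,5.5]
    - [0,0,0,0,0,0,5.5]
    - [0,0,0,0,0,0,5.5]
    - [0,-3,0,0,0,0,5.5]
    - [0,-4,0,0,0,0,5.5]
    - [0,-4,0,0,0,-4.5,5.5]
    - [0,-4,0,0,0,0,0]
    - [0,0,0,0,0,0,0]
    - [0,0,0,0,0,0,0]

```text
t: 24.6
tcp_pos: [0.4997, -0.0524, 0.2022]
tool_rot: [-1.545, -0.331, 0.329]
force: [0.1, -0.9, 0.0]
gripper_width: 0.395
```

```bash
bash s.sh "shaftfit();flatfit(-38,38)"
python3 - <<'E'
from h import *
np.set_printoptions(precision=1,suppress=True)
rgb,d,m=shot('wrist','k1.png')
P=pts(np.ones(d.shape,bool)&(d>0),d,m)-O; L=np.c_[P@ex,P@ey,P[:,2]]*1000
C=rgb[d>0].astype(int)
s=(C[:,0]>150)&(C[:,1]<70)&(C[:,2]<70)&(abs(L[:,0]-20)<90)&(abs(L[:,1]-76)<40)
print(s.sum(),np.percentile(L[s],[2,50,98],axis=0))
end=np.array([L[(L[:,1]>-120)&(L[:,1]<130)&(abs(L[:,0])<8)&(L[:,2]>88)&(L[:,2]<102)][:,1].min(),L[(abs(L[:,0])<8)&(L[:,1]<130)&(L[:,2]>88)&(L[:,2]<102)][:,1].max()]);print('shaft y ends',end)
E
```

```text
G [  7.7  -4.5 234.2] t 24.6 q [-0.29  0.2   0.31  1.99 -0.08  0.96  0.48] jigTCP mm [  7.8  -4.5 202.2] phi -0.1 z-axis [0. 1. 0.] F [-0.3 -0.9  0. ] w mm 34.6
-80 550 axis [-1.  84.3] r 12.8 top 97.8
-30 267 axis [-1.3 83.6] r 13.5 top 97.9
20 279 axis [-1.4 83.4] r 13.7 top 97.7
57 1139 axis [-0.6 80.2] r 14.5 top 94.8
flat normal angle from up (+ to +x): -5.7 tilt y -0.001 rms 0.55 567 dist 9.0
631 [[ 23.5  62.6 162. ]
 [ 28.3  74.9 165. ]
 [ 33.8  86.8 166.6]]
shaft y ends [-85.1  95.8]
```

View pics/k1.png

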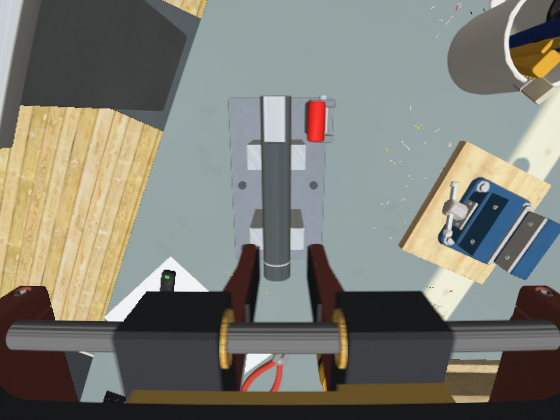

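Request:
servo_tool:
  plan:
    - [2.25,0,4,0,0,0,0]
    - [2.25,0,4,0,0,0,0]
    - [0,3.2,0,0,0,0,0]
    - [0,3.2,0,0,0,0,0]
    - [0,0,0,0,0,0,0]
    - [0,0,0,0,0,0,0]

```text
t: 25.35
tcp_pos: [0.5069, 0.0383, 0.1368]
tool_rot: [-1.546, -0.326, 0.332]
force: [0.4, -1.0, 1.0]
gripper_width: 0.007
```

```bash
bash s.sh "flatfit(-34,34,cx=-1,cz=84.5)"
```

```text
G [ 51.5  75.4 168.8] t 25.35 q [-0.4   0.3   0.24  2.03 -0.1   0.83  0.32] jigTCP mm [ 51.3  75.4 136.8] phi 0.2 z-axis [0.001 1.    0.001] F [-0. -1.  1.] w mm 0.6
flat normal angle from up (+ to +x): -6.0 tilt y 0.005 rms 0.47 715 dist 10.7
```

Request:
servo_tool:
  plan:
    - [0,-3.25,0,0,0,0,0]
    - [0,-3.25,0,0,0,0,0]
    - [-2.6,0,-4.02,0,0,0,5.5]
    - [-2.6,0,-4.02,0,0,0,5.5]
    - [0,0,0,0,0,0,5.5]
    - [0,-0.1,0,0,0,0,5.5]
    - [0,0,0,0,0,0,5.5]
    - [0,3.7,0,0,0,0,5.5]
    - [0,3.7,0,0,0,0,5.5]
    - [0,0,0,0,0,0,5.5]

```text
t: 26.4
tcp_pos: [0.49, -0.0541, 0.1262]
tool_rot: [-1.543, -0.325, 0.338]
force: [0.7, -0.2, -1.2]
gripper_width: 0.623
```

```bash
bash s.sh "flatfit(-34,34,cx=-1,cz=84.5)"
```

```text
G [ -1.5  -2.2 158.2] t 26.4 q [-0.27  0.3   0.3   2.07 -0.12  0.8   0.53] jigTCP mm [ -1.8  -2.1 126.2] phi 0.5 z-axis [-0.002  1.     0.004] F [ 0.6 -0.4 -1.2] w mm 54.7
flat normal angle from up (+ to +x): -6.2 tilt y -0.001 rms 0.51 1264 dist 11.9
```

Request:
servo_tool:
  plan:
    - [0.12,3.6,-0.25,0,0,0,5.5]
    - [0,3.6,0,0,0,0,5.5]
    - [0,0,0,0,0,0,5.5]
    - [0,0,0,0,0,0,1]
    - [0,0,0,0,0,0,1]
    - [0,0,0,0,0,0,1]
    - [0,0,0,0,0,0,1]
    - [0,0,0,0,0,0,1]
    - [0,0,0,0,0,0,1]
    - [0,-0.5,0,0,0,0,1]
    - [0,0,0,0,0,0,1]
    - [-0.456,-0.03,0,0,0,8.2,1]
    - [0,0,0,0,0,0,1]
    - [0,0,0,0,0,0,1]

```text
t: 27.85
tcp_pos: [0.4916, -0.0588, 0.0625]
tool_rot: [-1.572, -0.222, 0.441]
force: [0.9, -0.8, -4.2]
gripper_width: 0.31
```

```bash
bash s.sh "shaftfit();flatfit(-34,34,cx=0,cz=87)"
```

```text
G [ 2.3 -7.  94.2] t 27.85 q [-0.29  0.47  0.31  2.02 -0.11  0.8   0.51] jigTCP mm [-2.2 -7.  62.5] phi 8.1 z-axis [-0.001  1.     0.   ] F [ 0.5 -1.1 -4.2] w mm 27.2
-80 1376 axis [ 1.1 88.4] r 13.5 top 102.5
-30 691 axis [ 0.9 88.2] r 13.5 top 102.1
20 957 axis [ 0.6 88. ] r 13.6 top 102.2
57 4589 axis [ 0.6 83.7] r 15.1 top 98.7
flat normal angle from up (+ to +x): 1.9 tilt y 0.005 rms 0.5 2465 dist 10.6
```

Request:
servo_tool:
  plan:
    - [-0.03,0.2,0,0,0,0,1]
    - [0,0.08,0,0,0,0,1]
    - [0,0,0,0,0,0,1]
    - [0,0,0,0,0,0,1]

```text
t: 28.35
tcp_pos: [0.4901, -0.0599, 0.0601]
tool_rot: [-1.572, -0.219, 0.442]
force: [-0.0, -0.5, -3.1]
gripper_width: 0.312
```

```bash
bash s.sh "shaftfit()"
```

```text
G [ 0.5 -7.4 91.8] t 28.35 q [-0.29  0.47  0.31  2.03 -0.11  0.8   0.51] jigTCP mm [-4.1 -7.4 60.1] phi 8.2 z-axis [0.001 1.    0.001] F [-0.2 -0.5 -3.1] w mm 27.4
-80 1389 axis [ 0.2 86. ] r 13.5 top 100.0
-30 701 axis [ 0.1 85.8] r 13.4 top 99.8
20 962 axis [-0.3 85.5] r 13.6 top 99.8
57 4610 axis [-0.2 81.4] r 15.1 top 96.3
```

Request:
servo_tool:
  plan:
    - [0.01,0.08,0,0,0,0,1]
    - [0,0,0,0,0,0,1]
    - [0,0,0,0,0,0,2.9]
    - [0,0,0,0,0,0,3.1]
    - [0,0,0,0,0,0,3.5]
    - [0,0,0,0,0,0,4.5]
    - [0,0,0,0,0,0,5.5]
    - [0,0,0,0,0,0,5.5]
    - [0,0,0,0,0,0,5.5]
  newtons: 10

```text
t: 29.3
tcp_pos: [0.4902, -0.0597, 0.0593]
tool_rot: [-1.572, -0.219, 0.442]
force: [-0.0, 0.1, -0.2]
gripper_width: 0.621
```

```bash
bash s.sh "shaftfit();flatfit(-34,34,cx=0,cz=85)"
```

```text
G [ 0.6 -7.3 91. ] t 29.3 q [-0.29  0.47  0.31  2.03 -0.11  0.8   0.51] jigTCP mm [-3.9 -7.3 59.3] phi 8.3 z-axis [0.    1.    0.001] F [ 0.   0.1 -0.2] w mm 54.5
-80 1392 axis [ 0.1 84.6] r 13.5 top 98.7
-30 706 axis [ 0.  84.8] r 13.3 top 98.8
20 960 axis [-0.4 84.6] r 13.7 top 98.8
57 4611 axis [-0.2 80.8] r 15.0 top 95.7
flat normal angle from up (+ to +x): 1.7 tilt y 0.001 rms 0.5 2221 dist 9.5
```

Request:
servo_tool:
  plan:
    - [0,-3,0,0,0,0,5.5]
    - [0,-4,0,0,0,0,5.5]
    - [0,-4,0,0,0,0,0]
    - [0,-3.5,0,0,0,0,0]
    - [0,0,0,0,0,-8.3,0]
    - [0,0,0,0,0,0,0]
    - [1.7,0,4.15,0,0,0,0]
    - [1.7,0,4.15,0,0,0,0]
    - [0,0,0,0,0,0,0]

```text
t: 30.3
tcp_pos: [0.5057, 0.0451, 0.2021]
tool_rot: [-1.542, -0.335, 0.339]
force: [0.2, 0.3, 0.0]
gripper_width: 0.031
```

```bash
bash s.sh
```

```text
G [ 53.1  82.  234.1] t 30.3 q [-0.46  0.21  0.29  1.97 -0.07  0.97  0.3 ] jigTCP mm [ 53.   82.1 202.1] phi 0.1 z-axis [-0.009  1.     0.003] F [0.3 0.2 0. ] w mm 2.7
```

Now down behind the bar and push it over.

Request:
servo_tool:
  plan:
    - [0,3.3,-0.3,0,0,0,0]
    - [0,3.2,-0.3,0,0,0,0]
    - [0,0,0,0,0,0,0]
    - [-1.2,0.1,0,0,0,0,0]
    - [-1.2,0.1,0,0,0,0,0]
    - [-1.0,0,0,0,0,0,0]
    - [-0.8,0.2,0,0,0,0,0]
    - [-0.7,0.3,0,0,0,0,0]
    - [-0.7,0.7,0,0,0,0,0]
    - [-0.6,0.8,0,0,0,0,0]
    - [-0.6,0.65,0,0,0,0,0]
    - [-0.4,0.65,0,0,0,0,0]
    - [0,0,0,0,0,0,0]

```text
t: 31.6
tcp_pos: [0.4417, 0.0031, 0.1017]
tool_rot: [-1.545, -0.328, 0.331]
force: [0.4, -0.6, -0.4]
gripper_width: 0.003
```

```bash
bash s.sh
python3 - <<'E'
from h import *
rgb,d,m=shot('wrist','k2.png')
L=pts(d>0,d,m)-O; L=np.c_[L@ex,L@ey,L[:,2]]*1000; C=rgb[d>0].astype(int)
s=(C[:,0]>150)&(C[:,1]<70)&(C[:,2]<70)&(abs(L[:,0]-10)<60)&(abs(L[:,1]-76)<40)
print(s.sum(),np.percentile(L[s],[2,50,98],axis=0).round(1))
E
```

```text
G [-22.4  69.9 133.7] t 31.6 q [-0.4   0.25  0.29  2.21 -0.11  0.7   0.39] jigTCP mm [-22.5  69.9 101.7] phi 0.1 z-axis [0.001 1.    0.001] F [ 0.1 -0.7 -0.4] w mm 0.3
205 [[-26.6  80.5 110.3]
 [-21.4  83.8 113. ]
 [-16.7  87.1 114.5]]
```

View pics/k2.png

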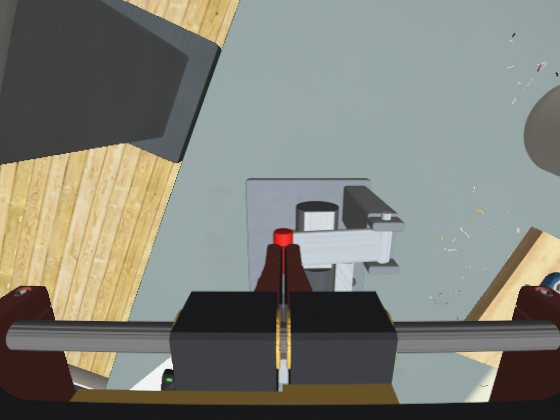

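Request:
servo_tool:
  plan:
    - [0,0.4,0.3,0,0,0,0]
    - [0,0.4,0.2,0,0,0,0]
    - [0,0.3,0,0,0,0,0]
    - [0,0,0,0,0,0,0]
    - [0,0,0,0,0,0,0]

```text
t: 32.15
tcp_pos: [0.4412, 0.0087, 0.0921]
tool_rot: [-1.544, -0.331, 0.33]
force: [-1.8, 1.4, 6.0]
gripper_width: 0.0
```

```bash
bash s.sh
```

```text
G [-20.7  75.2 124.1] t 32.15 q [-0.4   0.27  0.28  2.22 -0.12  0.67  0.38] jigTCP mm [-20.7  75.2  92.1] phi -0.1 z-axis [-0.     1.     0.001] F [-1.1  2.   6. ] w mm 0.0
```

Request:
servo_tool:
  plan:
    - [0,0.15,0,0,0,0,0]
    - [0,0.1,0,0,0,0,0]
    - [0,0,0,0,0,0,0]
    - [0,0,0,0,0,0,0]

```text
t: 32.55
tcp_pos: [0.4411, 0.0088, 0.0904]
tool_rot: [-1.543, -0.33, 0.329]
force: [-6.1, 1.7, 20.2]
gripper_width: 0.005
```

```bash
bash s.sh
```

```text
G [-20.8  75.3 122.4] t 32.55 q [-0.4   0.27  0.28  2.22 -0.12  0.66  0.39] jigTCP mm [-20.8  75.4  90.4] phi -0.1 z-axis [-0.     1.     0.002] F [-4.9  4.  20.2] w mm 0.4
```

Request:
servo_tool:
  plan:
    - [0,-1,0,0,0,0,0]
    - [0,-4,0,0,0,0,0]
    - [0,-4,-3,0,0,0,0]
    - [0,-2,-4,0,0,0,0]
    - [0,0,0,0,0,0,0]
    - [0,0,0,0,0,0,0]
    - [0,0,0,0,0,0,0]

```text
t: 33.25
tcp_pos: [0.4686, -0.0549, 0.1983]
tool_rot: [-1.544, -0.329, 0.332]
force: [0.1, 1.7, 0.2]
gripper_width: 0.007
```

```bash
bash s.sh "shaftfit()"
python3 - <<'E'
from h import *
names="mug_of_tools glue_bottle flux_bottle oil_bottle side_cutters eraser screwdriver_teal".split()
for c in ('wrist','top'):
    rgb,d,m=shot(c,'fin_%s.png'%c)
    L=pts(d>0,d,m)-O; L=np.c_[L@ex,L@ey,L[:,2]]*1000; C=rgb[d>0].astype(int)
    s=(C[:,0]>130)&(C[:,1]<70)&(C[:,2]<70)&(abs(L[:,0]-10)<60)&(abs(L[:,1]-76)<40)
    print(c,'red',s.sum(),np.percentile(L[s],[2,50,98],axis=0).round(1) if s.sum() else '')
    s=(abs(L[:,1]-76)<8)&(L[:,2]>90)&(L[:,2]<115)&(L[:,0]>-14)&(L[:,0]<28)
    if s.sum()>10:
        p=np.polyfit(L[s,0],L[s,2],1); print('arm slope rad',-p[0].round(3),'z at x=0',p[1].round(1),s.sum())
    s=(L[:,1]>88)&(L[:,1]<94)&(L[:,2]>88)&(L[:,2]<99)&(abs(L[:,0])<7)
    if s.sum()>8: p=np.polyfit(L[s,0],L[s,2],1); print('flat end strip angle deg',np.degrees(-np.arctan(p[0])).round(1)*-1,s.sum(),p[1].round(1))
f0=np.load('top.npz'); m0={k:f0[k] for k in('mtx','distortion','camera_from_world')}
for n in names:
    r=manip.trace(n,'top')
    if r:
        P=pts(r[0]['mask'],d,m); print(n,round(r[0]['score'],2),np.median(P,0).round(3))
cv2.imwrite('pics/fin.png',np.hstack([cv2.imread('pics/fin_wrist.png')[:,100:500],cv2.resize(cv2.imread('pics/fin_top.png')[180:290,220:325],(400,420),interpolation=2)]))
E
```

```text
G [-21.6   5.9 230.3] t 33.25 q [-0.34  0.15  0.36  2.06 -0.07  0.95  0.48] jigTCP mm [-21.7   6.  198.3] phi 0.1 z-axis [-0.001  1.     0.002] F [0.8 1.5 0.2] w mm 0.6
-80 211 axis [ 1.7 86.7] r 11.1 top 98.7
-30 264 axis [-0.4 84.6] r 13.6 top 98.9
20 278 axis [-0.5 84.6] r 13.6 top 98.8
57 1316 axis [-0.2 97. ] r 9.5 top 101.6
wrist red 395 [[-28.3  61.8 100.6]
 [-23.1  74.4 104.5]
 [-17.9  86.6 106.4]]
arm slope rad 0.005 z at x=0 100.5 922
flat end strip angle deg -1.8 111 94.6
top red 46 [[-28.6  61.9 101.3]
 [-23.9  73.5 105.2]
 [-19.5  85.1 109. ]]
arm slope rad -0.003 z at x=0 101.0 130
flat end strip angle deg -0.6 17 94.2
mug_of_tools 0.77 [0.627 0.172 0.087]
glue_bottle 0.87 [ 0.632 -0.199  0.111]
flux_bottle 0.54 [ 0.464 -0.298  0.051]
oil_bottle 0.47 [0.488 0.268 0.05 ]
side_cutters 0.78 [ 0.599 -0.315  0.01 ]
screwdriver_teal 0.66 [0.372 0.301 0.018]
```

View pics/fin.png

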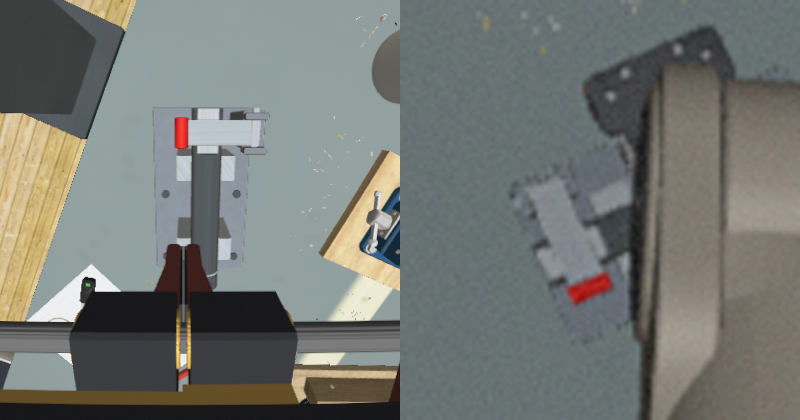

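The keeper lies level across the bright flat (bar at column 180, row 132 in the left picture). Its slope is about 0.005 rad, the shaft is seated, and the tool is clear above, so I'm handing in.

```bash
python3 -c "
from station import manip
print(manip.hand_in())"
```

```text
the job is handed in; nothing more can be done
None
```

The shaft's flat now faces up and the keeper is down on it. I handed the job in at about 33 s of the 72 s allowed; no verdict is reported.

**What I did**
- I gripped the shaft in the gap, lifted it a few mm and rolled it about its axis in two strokes of about 67° and 75°.
- The flat was still about 5 to 6° off after each of the next two releases. I corrected it twice, the second time letting go with no downward push.
- I then pushed the keeper over with closed fingers and pressed it down until the wrist force read 20 N. I lifted the tool clear before handing in.

**Last checks**

| Check | Measured | Limit |
|---|---|---|
| Flat away from straight up | 1.7° on release; 0.6 to 1.8° after the keeper was shut | 8° |
| Keeper angle | about 0.005 rad, bar top at about 105 mm (104 expected) | 0.06 rad |
| Shaft axis from the vee's centre | within about 1 mm where the fit was clean | 3 mm |
| Shaft ends along its length | −85 and +96 mm (nominal −85 and +95), measured before the last regrip | 14 mm moved |

The mug, the three bottles, the side cutters and the screwdriver were found where they started, within about 10 mm.

**What disagreed or was not checked**
- **Fingertips:** they measured about 35 mm further back than the stated tool frame, so the first grip closed on top of the shaft and took no hold. I allowed for this from then on.
- **Shaft fit:** two of the last wrist-camera fits were off, at the far end and where the keeper covers the flat. I did not rely on them.
- **Eraser and USB stick:** I have no final position for either. The eraser was not detected in the last picture, and I did not search for the USB stick then. The arm never worked near either one.

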